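Shut the soap box beside the bamboo cup

ROBOT

A 6-joint arm with a two-finger parallel gripper is mounted at the origin on the work surface. World frame = base frame: x ahead of the robot, y to its left, z up, the work surface at z = 0. Lengths are in m, angles in rad, forces in N, time in s.
With the tool pointing down it reaches from about 0.25 to 0.725 m from the base axis. Payload 4 kg.
Tool frame: the origin (TCP) lies at the very end of the fingers, on their centre line; the grasp point (between the pads) lies 19 mm behind it; z points along the fingers, y is the line along which they close (so a half turn about z gives the same grasp; the last joint's range is limited). The gripper opens to 85 mm and grips with 20 to 120 N. Pads are 22 mm wide; open, the fingers measure 114 mm over their backs; the gripper's body (76 mm by 85 mm) begins 54 mm behind the grasp point. The pads swing forward as they close: fully open they stand 13 mm farther back than shut.
Start: joints at [1.161, 0.241, 0.005, 1.335, 0, 1.571], TCP at [0.199, 0.459, 0.231] pointing down, gripper open.
Joint ranges: [-2.72, 2.72], [-1.05, 1.87], [-1.09, 1.28], [-1.99, 2.15], [-1.42, 1.44], [-3.14, 3.14]. Speed limits (rad/s): [2.79, 2.79, 3.14, 3.14, 3.14, 3.14].

INTERFACE

Orientations are given as a unit quaternion [x, y, z, w].
In Python, from workcell import * gives the robot as it stands. The module is installed in compiled form; this text tells all that it offers.
- The arm moves only by the tool send_rows, never from a script. Its argument "steps" is text: rows parted by semicolons, each of 7 numbers parted by spaces: the opening, from -1 (shut) to 1 (fully open), then the shift along the world's x, y, z in m, then the turn, a rotation vector about the world's x, y, z in rad. A call has exactly 5 rows; each row shifts and turns the commanded pose from where the row before left it; what a row does not reach is not made up. A row lasts 1/12 s, in which the tool goes at most 41.7 mm and 7.16 degrees, less where a joint would pass 70% of its speed; a pose out of reach is approached as far as the arm can. A call is refused whole if a number of a shift passes 0.0417 or a number of a turn 0.125, either way. A call with a gripper value outside its range is refused whole. The fingers move at their own pace and stop on an object; the grip force is fixed at half the most. Time passes only in rows, so rows that do not move let the fingers close, or fill a call up. It gives the time, the measured TCP pose, the force, the opening and the grip force at its end, in the units of the state.
- get_obs(): the state, without advancing time (a new reading comes with each control period).
- camera(name): name is "scene" or "top" or "wrist"; returns a dict with "frame" (384x512x3 uint8, red, green, blue), "range_z" (384x512 float32, m along the optical axis (not along the pixel's ray), 0 where there is no reading), "camera_matrix" (3x3 intrinsics, pixels), "k1" (the pictures are not rectified: a ray, as slopes to the right and down, at radius r is drawn at 1 + k1 r^2 times it, then the intrinsics apply), "extrinsics" (4x4, takes a point from world to camera coordinates); the wrist camera has in their place "T_tool_cam" (4x4, takes a point from camera to tool coordinates, whose origin is the TCP and whose axes are the flange's). Camera axes: x right, y down, z forward; pixel columns grow to the right and rows downward; lengths in m; the calibration is good to about 2 mm. A picture is of the moment at which its call begins: read the wrist's pose just before it.
- job_done(): hands the job in; it is judged then, once.
The state is a dict: "clock": time; "joint_pos": joint angles; "joint_vel": joint speeds; "tau": joint torques, N m; "eef_pos": TCP position; "tool_rot": TCP orientation; "ft_force": force on the tool from outside, world axes, zero at the start; "ft_torque": the same for the moment, N m; "grip_width": finger opening in m; "grasp_force": force on a finger pad.
Only numpy, scipy, OpenCV 4.12 (cv2) and the standard library are available. Lean on these libraries where they do the work, as an engineer would, in place of code of your own. Each camera call takes 0.05 s, during which the arm holds its last target. There are 200 camera calls.

TASK

Two grey soap boxes stand half open on the rattan shelf. With the fingertips, gently press on the thumb spot in the middle of the lid of the one beside the bamboo cup until it is fully shut, then draw back clear of it. Leave the other soap box open to dry, and leave everything else undisturbed.

Things in the scene. Friction and masses are not known exactly. Their poses are not given: they have to be found in the camera images.
- soap_box: The box to shut, with the bamboo cup by its +y end: oblong grey soap box, 70 mm (x) x 100 mm (y), fixed to the shelf. Origin under its centre, at shelf height; z up, x towards the hinge. The flat lid (72 x 102 x 6 mm) hinges at x = 35, z = 36 mm; shut, its top is level at z = 42 mm. Fingertips straight down over its centre meet the lid at any start and press it shut.
- soap_lid (a joint): Lid angle of that soap box, rad. 0 = fully shut and level, grows as it opens; at the start it stands open 0.45 to 0.8. A friction hinge that stays where it is left: about 1 to 3 N straight down on the middle of the lid pushes it shut, where it meets a firm stop.
- soap_lid_middle (a point): The thumb spot in the middle of the top of that box's lid, a flat grey disc 24 mm across, 40 mm from the hinge (5 mm from the box's centre, z = 42 mm, when shut). Moves with the lid; z is normal to the lid.
- other_box: The box to leave open, with the glass tumbler by its +y end: oblong grey soap box, 70 mm (x) x 100 mm (y), fixed to the shelf. Origin under its centre, at shelf height; z up, x towards the hinge. The flat lid (72 x 102 x 6 mm) hinges at x = 35, z = 36 mm; shut, its top is level at z = 42 mm.
- other_lid (a joint): Lid angle of the other soap box, rad; 0 = shut, grows as it opens.
- other_lid_edge (a point): Middle of the free edge of the other box's lid, top side, 72 mm from its hinge.
- bamboo_cup: Bamboo cup, loose, 68 mm across, 95 mm tall; origin under its centre. Stands beside the box to be shut, 113 to 134 mm from that box's centre.
- tumbler: Clear glass tumbler, loose, 68 mm across, 110 mm tall; origin under its centre. Stands beside the other box.
- cap_case: White plastic shower cap case, closed, loose round box 102 mm across, 35 mm tall; origin under its centre.
- nail_brush: Wooden nail brush, loose, 38 x 90 x 28 mm, bristles down; origin under its centre, y along it.
- comb: Dark wooden comb, loose, lying flat, 33 x 130 x 6 mm; origin under its middle, y along it.
- shampoo: Amber shampoo bottle, loose, 60 mm across, 130 mm tall; origin under its centre.
- hair_clip: Red plastic hair clip, 70 mm long, hanging free on a hook of the 209 mm tall steel hook rail at the back; origin at its upper end, on the hook.

How it is judged:
By the outcome, as a careful person would: the job done as asked, in the order asked, and still so for the second after the job is handed in, with the robot touching nothing.
It also fails if it takes over 32 s, if anything falls off the work surface, if the arm or the gripper's body presses on something with over 40 N, if the wrist force passes 120 N, or if a joint passes its speed limit or range.

## Working session

There is one attempt and no reset: what is moved stays moved. The work goes in short steps, Python scripts to look and compute and a tool call to move; the robot and the scene stay as the last step left them, time stands still between calls to the robot, and variables do not carry over. Pictures are saved under pics/ and viewed, at most 10 in all, crops included, and the job is handed in when it is done.

Besides the shell and the picture viewer there is one more tool, called after ">>>" as name(argument=value, ...), one argument or row to a line, values as JSON. send_rows: Moves the arm, as the interface text tells. Its arguments: {"type":"object","properties":{"steps":{"type":"string"}},"required":["steps"]}

```bash
mkdir -p pics; cat > h.py <<'E'
from workcell import *
import numpy as np, cv2
def snap(n):
    c=camera(n); cv2.imwrite(f'pics/{n}_{len(__import__("os").listdir("pics"))}.png',c['frame'][:,:,::-1]); np.savez(f'{n}.npz',**c); return c
def world(c):
    K=c['camera_matrix']; h,w=c['range_z'].shape
    u,v=np.meshgrid(np.arange(w),np.arange(h))
    x=(u-K[0,2])/K[0,0]; y=(v-K[1,2])/K[1,1]
    rd=np.hypot(x,y); r=rd.copy()
    for _ in range(10): r=rd/(1+c['k1']*r*r)
    s=1/(1+c['k1']*r*r); z=c['range_z']
    P=np.stack([x*s*z,y*s*z,z],-1)
    E=c['extrinsics']; return (P-E[:3,3])@E[:3,:3]
E
python3 -c "
from h import *
for n in ('scene','top'):
    c=snap(n); print(n,c['extrinsics'],c['camera_matrix'],c['k1'])
o=get_obs(); print(o)
"; ls pics
```

```text
scene [[ 0.63983041  0.76848513  0.00690293 -0.37995631]
 [ 0.42353748 -0.34510818 -0.83756573 -0.13346526]
 [-0.64127455  0.53882367 -0.54629296  1.55409831]
 [ 0.          0.          0.          1.        ]] [[367.38942495   0.         253.77146405]
 [  0.         367.38942495 187.4287971 ]
 [  0.           0.           1.        ]] -0.008178046044409925
top [[ 1.45958355e-02 -9.99893347e-01 -5.05565316e-04 -1.53002934e-02]
 [-9.87664778e-01 -1.43384915e-02 -1.55925285e-01  6.00133004e-01]
 [ 1.55901406e-01  2.77518887e-03 -9.87768723e-01  1.34678817e+00]
 [ 0.00000000e+00  0.00000000e+00  0.00000000e+00  1.00000000e+00]] [[409.50269329   0.         260.01852985]
 [  0.         409.50269329 190.37727961]
 [  0.           0.           1.        ]] 0.042601447909138945
{'clock': 0.1, 'joint_pos': array([1.16102502e+00, 2.41340110e-01, 3.84293259e-03, 1.33519930e+00,
       3.94112265e-05, 1.57081039e+00]), 'joint_vel': array([ 0.00080562, -0.0012937 ,  0.00389392,  0.00115826,  0.00126863,
        0.00051841]), 'tau': array([-4.86927074e-04, -3.73137975e+01,  2.53009933e+01,  1.08846740e-02,
       -1.13528310e-05, -5.40088166e-06]), 'eef_pos': array([0.19896041, 0.45808489, 0.23049463]), 'tool_rot': array([ 2.03462019e-01,  9.79082378e-01, -9.26195861e-04, -2.12584659e-04]), 'ft_force': array([-0.07317578,  0.68123844, -0.52341651]), 'ft_torque': array([ 0.01774554,  0.00434476, -0.00680229]), 'grasp_force': 0.0, 'grip_width': 0.0853922597575401}
scene_0.png
top_1.png
```

View pics/scene_0.png

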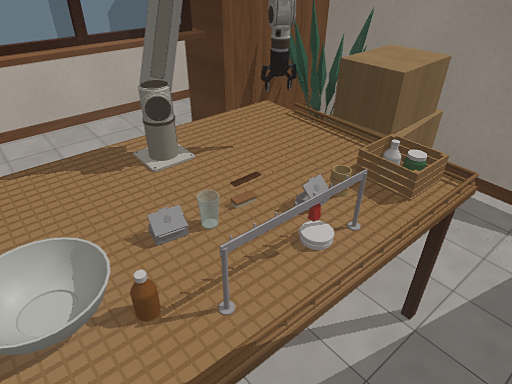

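View pics/top_1.png

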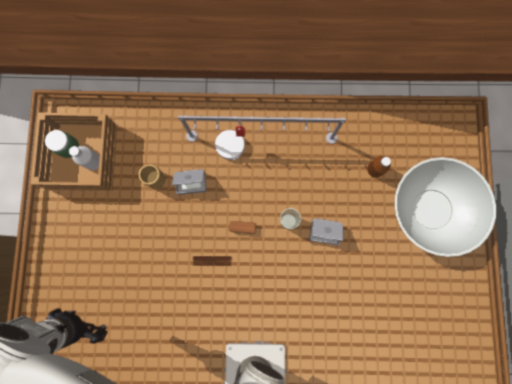

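The target is the grey box at about (189,181) in the top view, with the bamboo cup at (150,175). The other box is at (326,231), by the glass at (290,218). The rail runs along row ~120, beyond the target.

```bash
cat > m.py <<'E'
from h import *
c=dict(np.load('top.npz')); W=world(c); f=c['frame'].astype(int)
hsv=cv2.cvtColor(c['frame'],cv2.COLOR_RGB2HSV)
def rep(name,r0,r1,c0,c1,zmin=0.012):
    S=W[r0:r1,c0:c1]; m=(S[...,2]>zmin)&(c['range_z'][r0:r1,c0:c1]>0); p=S[m]; 
    print(name,len(p),'min',p.min(0).round(3),'max',p.max(0).round(3)); return m,p
print('table z',np.median(W[200:260,150:220,2]))
rep('cup',160,192,136,164); rep('rail',110,145,176,350,0.1); rep('cap',128,162,212,248)
for nm,(r0,r1,c0,c1) in dict(tgt=(165,200,168,211),oth=(212,250,306,348)).items():
    m,p=rep(nm,r0,r1,c0,c1)
    S=hsv[r0:r1,c0:c1]; lid=m&(S[...,1]<70)
    n,l,st,_=cv2.connectedComponentsWithStats(lid.astype(np.uint8)); k=1+np.argmax(st[1:,4]); lid=l==k
    p=W[r0:r1,c0:c1][lid]
    # robust plane: z=a x+b y+c
    g=p[p[:,2]>0.045]
    for _ in range(8):
        A=np.c_[g[:,:2],np.ones(len(g))]; q=np.linalg.lstsq(A,g[:,2],rcond=None)[0]
        e=p[:,2]-np.c_[p[:,:2],np.ones(len(p))]@q; g=p[(abs(e)<.004)&(p[:,2]>.036)]
    print(nm,'plane',q.round(3),'tilt',np.arctan(np.hypot(q[0],q[1])).round(3),'uphill az',np.arctan2(q[1],q[0]).round(3),len(g),len(p))
    r=cv2.minAreaRect(g[:,:2].astype(np.float32)); print(r,cv2.boxPoints(r).round(3).tolist(), 'zrange',g[:,2].min(),g[:,2].max())
im=np.hstack([cv2.resize(c['frame'][160:205,130:215],None,fx=8,fy=8,interpolation=2)])
cv2.imwrite('pics/crop_2.png',im[:,:,::-1])
E
python3 m.py
```

```text
table z 0.00200478079566858
cup 366 min [0.608 0.328 0.012] max [0.673 0.395 0.102]
rail 1029 min [ 0.767 -0.268  0.101] max [0.808 0.252 0.217]
cap 769 min [0.715 0.045 0.012] max [0.816 0.154 0.198]
tgt 635 min [0.588 0.184 0.012] max [0.674 0.29  0.097]
tgt plane [-0.965 -0.119  0.715] tilt 0.771 uphill az -3.019 363 631
((0.6397737264633179, 0.2381918728351593), (0.058185551315546036, 0.0998062863945961), 7.571247577667236) [[0.6039999723434448, 0.2840000092983246], [0.6179999709129333, 0.1850000023841858], [0.675000011920929, 0.19300000369548798], [0.6620000004768372, 0.29100000858306885]] zrange 0.03727553376656526 0.09700658674511367
oth 644 min [ 0.424 -0.283  0.012] max [ 0.507 -0.177  0.09 ]
oth plane [-0.69   0.112  0.414] tilt 0.61 uphill az 2.981 463 641
((0.47106868028640747, -0.23119914531707764), (0.09894030541181564, 0.06664949655532837), 81.18622589111328) [[0.4309999942779541, -0.2750000059604645], [0.4959999918937683, -0.2849999964237213], [0.5120000243186951, -0.18700000643730164], [0.44600000977516174, -0.1770000010728836]] zrange 0.03686107871227188 0.08967607446879133
```

View pics/crop_2.png

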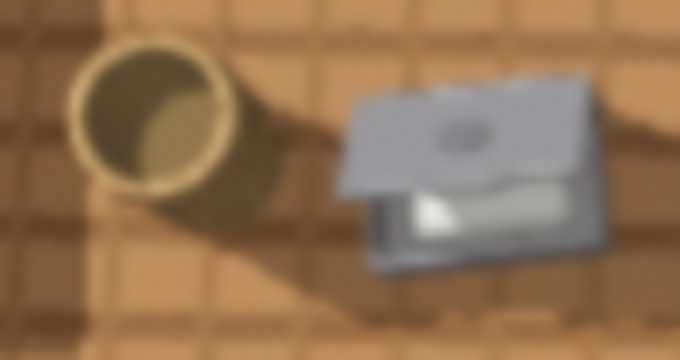

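The crop shows the thumb disc at about (463,135), which is full-image (187.9,176.9), and the cup rim to its left. The hinge is on the upper (far) side.

```bash
python3 - <<'E'
from h import *
for n in('top',):
    c=dict(np.load(n+'.npz')); W=world(c)
    p=np.median(W[176:179,187:190].reshape(-1,3),0); print('disc',p)
for th in (.74,.77,.8):
    a=.127; d=40*np.cos(th)-6*np.sin(th)
    h=p[:2]+d/1000*np.array([np.cos(a),np.sin(a)]); s=h-.04*np.array([np.cos(a),np.sin(a)])
    print(th,'hinge',h,'shut spot',s,'disc z expect',.036+.04*np.sin(th)+.006*np.cos(th), 'contact z at shut spot')
E
```

```text
disc [0.63796758 0.23533601 0.07320935]
0.74 hinge [0.66325528 0.23856493] shut spot [0.62357743 0.23349857] disc z expect 0.06740232781750333 contact z at shut spot
0.77 hinge [0.66230956 0.23844417] shut spot [0.62263171 0.23337782] disc z expect 0.06815287356275992 contact z at shut spot
0.8 hinge [0.66134194 0.23832062] shut spot [0.62166408 0.23325426] disc z expect 0.0688744838920639 contact z at shut spot
```

>>> send_rows(
  steps="-1 0.0282 -0.015 0 0 0 0.053;-1 0.0282 -0.015 0 0 0 0.053;-1 0.0282 -0.015 0 0 0 0.053;-1 0.0282 -0.015 0 0 0 0.053;-1 0.0282 -0.015 0 0 0 0.053",
)

```text
clock: 0.52
eef_pos: [0.341, 0.3826, 0.2309]
tool_rot: [0.071, 0.997, -0.0, -0.0]
ft_force: [0.1, 0.6, -0.5]
grip_width: 0.0258
grasp_force: 0.0
```

>>> send_rows(
  steps="-1 0.0282 -0.015 0 0 0 0.053;-1 0.0282 -0.015 0 0 0 0.053;-1 0.0282 -0.015 0 0 0 0.053;-1 0.0282 -0.015 0 0 0 0.053;-1 0.0282 -0.015 0 0 0 0.053",
)

```text
clock: 0.93
eef_pos: [0.4822, 0.3074, 0.2307]
tool_rot: [-0.061, 0.998, -0.0, -0.001]
ft_force: [-0.2, -0.2, 0.2]
grip_width: 0.0001
grasp_force: 0.0
```

>>> send_rows(
  steps="-1 0.0282 -0.015 0 0 0 0;-1 0.0282 -0.015 0 0 0 0;-1 0.0282 -0.015 0 0 0 0;-1 0.0282 -0.015 0 0 0 0;-1 0.0282 -0.015 0 0 0 0",
)

```text
clock: 1.35
eef_pos: [0.6231, 0.2325, 0.2305]
tool_rot: [-0.06, 0.998, -0.0, -0.001]
ft_force: [0.5, 0.5, 0.4]
grip_width: -0.0001
grasp_force: 0.0
```

>>> send_rows(
  steps="-1 0 0 -0.01 0 0 0;-1 0 0 -0.01 0 0 0;-1 0 0 -0.01 0 0 0;-1 0 0 0 0 0 0;-1 0 0 0 0 0 0",
)

```text
clock: 1.77
eef_pos: [0.6204, 0.2342, 0.2002]
tool_rot: [-0.061, 0.998, -0.0, -0.002]
ft_force: [1.0, -0.9, -0.6]
grip_width: -0.0001
grasp_force: 0.0
```

```bash
python3 - <<'E'
from h import *
from scipy.spatial.transform import Rotation as R
o=get_obs(); print(o['clock'],o['eef_pos'],o['joint_pos'],o['ft_force'],o['grip_width'])
c=snap('wrist'); T=np.eye(4); T[:3,:3]=R.from_quat(o['tool_rot']).as_matrix(); T[:3,3]=o['eef_pos']; print(T.round(3))
c['extrinsics']=np.linalg.inv(T@c['T_tool_cam']); np.savez('wrist.npz',**c)
E
ls pics
```

```text
1.7667 [0.6203596  0.23418543 0.20016353] [3.60902650e-01 5.92469343e-01 4.57183617e-01 1.43866264e+00
 1.25725942e-04 2.39070189e-01] [ 0.95890861 -0.87617151 -0.56011512] -8.887375448304078e-05
[[-0.993 -0.122 -0.003  0.62 ]
 [-0.122  0.993 -0.001  0.234]
 [ 0.003 -0.001 -1.     0.2  ]
 [ 0.     0.     0.     1.   ]]
crop_2.png
scene_0.png
top_1.png
wrist_3.png
```

View pics/wrist_3.png

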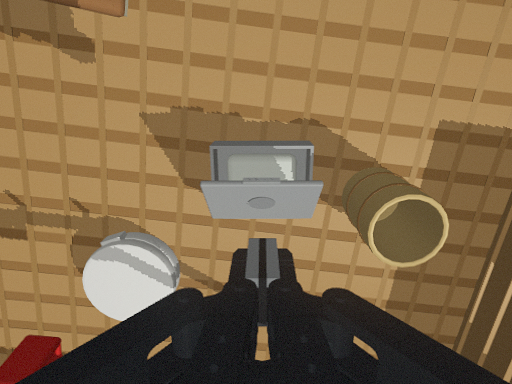

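The wrist view shows the disc at (262,202), the box front rim corners at (211,143) and (313,142), the lid's hinge-edge corners at (214,218) and (314,218), and the cup rim at (405,230).

```bash
python3 - <<'E'
from h import *
c=dict(np.load('wrist.npz')); W=world(c); o=c['extrinsics']; C=-o[:3,:3].T@o[:3,3]
def ray(u,v,z):
    n=cv2.undistortPoints(np.array([[[u,v]]],float),c['camera_matrix'],np.array([c['k1'],0,0,0.]))[0,0]
    d=o[:3,:3].T@np.r_[n,1]; return C+d*(z-C[2])/d[2]
print('cam',C)
print('disc',W[202,262],'table',W[60,262])
print('disc on lid z .068:',ray(262,202,.068))
f=[ray(211,143,.036),ray(313,142,.036)]; print('front rim',f,(f[0]+f[1])/2, 'hinge edge',ray(214,218,.040),ray(314,218,.040))
P=W[186:216,218:305].reshape(-1,3); P=P[P[:,2]>.03]; m=P.mean(0); n=np.linalg.svd(P-m,full_matrices=0)[2][2]; n*=np.sign(n[2]); print('normal',n,'tilt',np.arccos(n[2]),'az',np.arctan2(n[1],n[0]))
E
```

```text
cam [0.54181236 0.2243386  0.34234471]
disc [0.63838751 0.2359992  0.07072099] table [5.15997246e-01 2.21011505e-01 3.25529839e-04]
disc on lid z .068: [0.63935495 0.236116   0.068     ]
front rim [array([0.59729666, 0.18192841, 0.036     ]), array([0.58453902, 0.27838506, 0.036     ])] [0.59091784 0.23015673 0.036     ] hinge edge [0.67233019 0.1910537  0.04      ] [0.66000297 0.29178192 0.04      ]
normal [0.79426076 0.09739219 0.59972043] tilt 0.9276446301423924 az 0.12201084864318198
```

>>> send_rows(
  steps="-1 0.0005 -0.0003 -0.02 0 0 0;-1 0 0 -0.02 0 0 0;-1 0 0 -0.02 0 0 0;-1 0 0 -0.02 0 0 0;-1 0 0 -0.015 0 0 0",
)

```text
clock: 2.23
eef_pos: [0.6219, 0.2341, 0.1059]
tool_rot: [-0.061, 0.998, 0.0, 0.0]
ft_force: [-0.6, -0.3, 0.3]
grip_width: -0.0003
grasp_force: 0.0
```

>>> send_rows(
  steps="-1 0 0 -0.003 0 0 0;-1 0 0 -0.003 0 0 0;-1 0 0 -0.003 0 0 0;-1 0 0 -0.003 0 0 0;-1 0 0 -0.003 0 0 0",
)

```text
clock: 2.65
eef_pos: [0.6236, 0.2338, 0.0927]
tool_rot: [-0.06, 0.998, 0.0, 0.001]
ft_force: [-0.3, -0.2, 0.3]
grip_width: 0.0001
grasp_force: 0.0
```

>>> send_rows(
  steps="-1 0 0 -0.003 0 0 0;-1 0 0 -0.003 0 0 0;-1 0 0 -0.003 0 0 0;-1 0 0 -0.003 0 0 0;-1 0 0 -0.003 0 0 0",
)

```text
clock: 3.07
eef_pos: [0.6234, 0.2335, 0.0766]
tool_rot: [-0.06, 0.998, 0.0, 0.001]
ft_force: [-0.2, -0.4, 2.0]
grip_width: -0.0
grasp_force: 0.6
```

>>> send_rows(
  steps="-1 -0.001 0 -0.003 0 0 0;-1 0 0 -0.003 0 0 0;-1 0 0 -0.003 0 0 0;-1 0 0 -0.003 0 0 0;-1 0 0 -0.003 0 0 0",
)

```text
clock: 3.48
eef_pos: [0.6216, 0.2333, 0.0609]
tool_rot: [-0.06, 0.998, -0.0, -0.0]
ft_force: [-1.0, 0.6, 1.6]
grip_width: 0.0002
grasp_force: 0.7
```

>>> send_rows(
  steps="-1 0 0 -0.002 0 0 0;-1 0 0 -0.002 0 0 0;-1 0 0 -0.002 0 0 0;-1 0 0 -0.002 0 0 0;-1 0 0 -0.002 0 0 0",
)

```text
clock: 3.9
eef_pos: [0.6216, 0.2333, 0.0511]
tool_rot: [-0.06, 0.998, 0.0, -0.0]
ft_force: [-0.5, 0.8, 1.5]
grip_width: 0.0001
grasp_force: 0.7
```

>>> send_rows(
  steps="-1 0 0 -0.001 0 0 0;-1 0 0 -0.001 0 0 0;-1 0 0 -0.001 0 0 0;-1 0 0 -0.001 0 0 0;-1 0 0 0 0 0 0",
)

```text
clock: 4.32
eef_pos: [0.6217, 0.2333, 0.0471]
tool_rot: [-0.06, 0.998, -0.0, -0.0]
ft_force: [-0.2, -0.4, 0.5]
grip_width: 0.0003
grasp_force: 0.2
```

>>> send_rows(
  steps="-1 0 0 -0.001 0 0 0;-1 0 0 -0.001 0 0 0;-1 0 0 -0.001 0 0 0;-1 0 0 0 0 0 0;-1 0 0 0 0 0 0",
)

```text
clock: 4.73
eef_pos: [0.6218, 0.2333, 0.0441]
tool_rot: [-0.06, 0.998, -0.0, 0.0]
ft_force: [-0.1, -0.4, -0.0]
grip_width: -0.0001
grasp_force: 0.0
```

>>> send_rows(
  steps="-1 0 0 -0.0005 0 0 0;-1 0 0 -0.0005 0 0 0;-1 0 0 -0.0005 0 0 0;-1 0 0 0 0 0 0;-1 0 0 0 0 0 0",
)

```text
clock: 5.15
eef_pos: [0.6217, 0.2333, 0.0428]
tool_rot: [-0.06, 0.998, -0.0, 0.0]
ft_force: [-0.4, 0.7, 1.4]
grip_width: 0.0001
grasp_force: 0.4
```

>>> send_rows(
  steps="-1 0 0 -0.0005 0 0 0;-1 0 0 -0.0005 0 0 0;-1 0 0 0 0 0 0;-1 0 0 0 0 0 0;-1 0 0 0 0 0 0",
)

```text
clock: 5.57
eef_pos: [0.6217, 0.2333, 0.0421]
tool_rot: [-0.06, 0.998, -0.0, 0.0]
ft_force: [-1.9, -0.9, 4.0]
grip_width: -0.0002
grasp_force: 2.0
```

>>> send_rows(
  steps="-1 0 0 -0.0003 0 0 0;-1 0 0 -0.0003 0 0 0;-1 0 0 0 0 0 0;-1 0 0 0 0 0 0;-1 0 0 0 0 0 0",
)

```text
clock: 5.98
eef_pos: [0.6217, 0.2333, 0.042]
tool_rot: [-0.06, 0.998, 0.0, 0.0]
ft_force: [-3.2, -0.4, 6.5]
grip_width: 0.0001
grasp_force: 3.3
```

The tip has reached z = 0.042 and the force is rising with no further travel, so this is the firm stop. I'll draw back straight up.

>>> send_rows(
  steps="-1 0 0 0.005 0 0 0;-1 0 0 0.02 0 0 0;-1 0 0 0.03 0 0 0;-1 0 0 0.03 0 0 0;-1 0 0 0.03 0 0 0",
)

```text
clock: 6.4
eef_pos: [0.6216, 0.2333, 0.1568]
tool_rot: [-0.06, 0.998, -0.0, -0.0]
ft_force: [0.4, 0.7, 0.1]
grip_width: -0.0
grasp_force: 0.0
```

>>> send_rows(
  steps="-1 0 0 0.03 0 0 0;-1 -0.03 0 0.02 0 0 0;-1 -0.03 0 0 0 0 0;-1 -0.03 0 0 0 0 0;-1 0 0 0 0 0 0",
)

```text
clock: 6.82
eef_pos: [0.5256, 0.2326, 0.2056]
tool_rot: [-0.061, 0.998, -0.001, -0.003]
ft_force: [-0.8, 0.1, -1.3]
grip_width: 0.0
grasp_force: 0.0
```

```bash
python3 - <<'E'
from h import *
from scipy.spatial.transform import Rotation as R
o=get_obs(); print(o['clock'],o['eef_pos'],o['ft_force'])
c=snap('wrist'); T=np.eye(4); T[:3,:3]=R.from_quat(o['tool_rot']).as_matrix(); T[:3,3]=o['eef_pos']
c['extrinsics']=np.linalg.inv(T@c['T_tool_cam']); W=world(c)
P=W.reshape(-1,3); ax=np.array([.992,.122]); ay=np.array([-.122,.992]); d=P[:,:2]-[.6257,.2345]
u,v=d@ax/1,d@ay; 
for lo,hi in((-.03,-.02),(-.02,-.01),(-.01,0),(0,.01),(.01,.02),(.02,.03)):
    m=(u>lo)&(u<hi)&(abs(v)<.04)&(P[:,2]<.08)&(P[:,2]>.01); print(lo,m.sum(),np.median(P[m,2]) if m.any() else None)
E
ls pics
```

```text
6.8167 [0.52563248 0.23258705 0.20560141] [-0.83043436  0.08532961 -1.33114233]
-0.03 409 0.04115783049928741
-0.02 234 0.04112475504336743
-0.01 135 0.04121841412039853
0 121 0.04118133023265377
0.01 101 0.041274466585621415
0.02 67 0.04091038437236703
crop_2.png
scene_0.png
top_1.png
wrist_3.png
wrist_4.png
```

View pics/wrist_4.png

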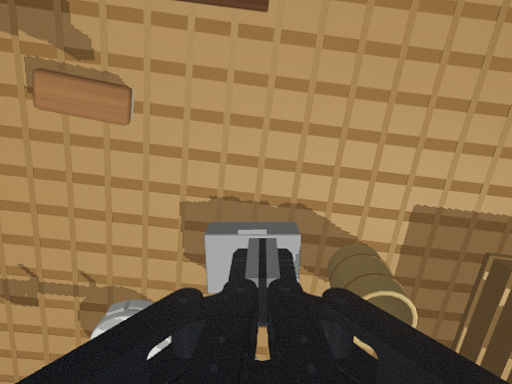

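The lid at (253,257) is level at 41 mm across its depth, so it is shut. The cup is still standing at (390,300), and the arm is clear.

```bash
python3 -c "
from workcell import *
print(job_done())"
```

```text
the job is handed in; nothing more can be done
None
```

The soap box beside the bamboo cup is pressed fully shut (its lid measures level at about 41 mm), the arm is drawn back clear, the other box was left untouched, and the job is handed in.

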